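Push a stuck battery out of a hand-lamp barrel with an insulating rod

TASK

A dead AA cell is stuck in the barrel of a dismantled hand lamp that is clamped on the desk. Lift the blue push rod out of its wooden caddy by the part that lies free, start its tapered nose well into the barrel's empty end and let go of it; then take it again close to its black head and push the cell right through until it drops into the catch tray. Finally draw the rod all the way out and lay it flat on the desk; never touch the stuck cell with the fingers, and leave the loose lamp head, tail cap and the other cell where they are.

Things in the scene. Friction and masses are not known exactly. Their poses are not given: they have to be found in the camera images.
- holder: Barrel holder fixed to the desk, origin under the barrel's middle: aluminium base plate 64 mm wide, top 12 mm high, from 58 mm behind the origin to 158 mm before it, with two blue clamps (48 mm wide, 14 mm thick, up to 63 mm high, centred 28 mm before and behind the barrel's middle). The dark metal barrel is a level tube, 110 mm long, 24 mm outside, bore 15 mm, axis 48 mm high. y runs along the bore in the direction to push, z up.
- barrel_mouth (a point): Centre of the barrel's empty end (mouth), where the rod goes in; on the bore's axis, 48 mm above the desk. Axes as the holder's: y runs from the mouth into the bore and to the exit, z up, x to the side.
- barrel_exit (a point): Centre of the barrel's other end (exit), 110 mm from the mouth along y; same axes. The catch tray stands right under and beyond it.
- tray_floor (a point): Middle of the catch tray's cork floor, 17 mm above the desk and 53 mm beyond the exit; axes as the holder's. The black tray is part of the holder: 64 mm wide (x) and 94 mm long (y) outside, walls 3 mm thick, rim 35 mm above the desk.
- cell: The stuck cell: orange AA cell, 14 mm in diameter, 50 mm long along its y; origin under its middle. At the start it sits in the exit half of the barrel, its near end 49 to 60 mm deep from the mouth. A sprung contact in the bore, 15 mm before the exit, grips it: it takes a push of some 6 to 16 N to slide it, and it stays where it is left.
- cell_center (a point): Centre of the stuck cell. The cell falls into the tray only when its near end has been pushed out of the exit: the rod's nose must go about 112 mm deep from the mouth.
- rod: The loose blue push rod: stiff plastic, round, 13 mm in diameter, 170 mm long, 32 to 56 g, balanced within 5 mm of its middle; origin at its middle on its axis, y towards the tapered nose. At the start it lies level in the caddy, axis 17 mm above the desk. With its nose about 40 mm deep in the barrel it stays there when let go, the outer end sagging 4 to 5 degrees.
- rod_middle (a point): Middle of the push rod, on its axis; axes as the rod's.
- rod_nose (a point): Tip of the rod's tapered nose, on its axis, 85 mm from the middle; the last 5 mm taper from 13 to 9 mm.
- rod_head (a point): Centre of the rod's black head, on its axis, 78 mm from the middle, away from the nose. The head is 16 mm in diameter and 14 mm long.
- caddy: Wooden rod caddy fixed to the desk, 58 x 200 mm, origin at the middle of its underside; y along the rod, towards the nose. Two end blocks, 25 mm high, hold the rod's ends sunk in a slot; only the stretch between them (from 40 mm behind the middle to 35 mm before it) is free to be gripped. There the caddy's board is 4 mm thick.
- keyboard: Black computer keyboard, fixed, 400 mm long along its own y, 160 mm wide, up to 26 mm high; origin at its middle. Between its right-hand edge and the desk's right-hand edge, in front of the barrel's mouth, some 150 mm of desk is free.
- lamp_head: Bystander: the dark metal lamp head, standing lens down, 44 mm in diameter, 48 mm high; origin under its middle.
- tail_cap: Bystander: the dark metal tail cap, standing with a small spring on top, 26 mm in diameter, 27 mm high (spring to 37 mm); origin under its middle.
- spent_cell: Bystander: a black AA cell lying on the desk, 14 x 50 x 14 mm; origin under its middle.

How it is judged:
On the way, in this order (a step that is already met when the one before it is completed fails the run):
1. the rod has been let go with its nose at least 15 mm deep in the barrel's mouth (x of rod_nose in the frame of barrel_mouth between -0.006 and 0.006 m and z of rod_nose in the frame of barrel_mouth between -0.006 and 0.006 m and y of rod_nose in the frame of barrel_mouth above 0.015 m and contact force between the fingers and rod below 0.05 N and y of cell_center in the frame of barrel_exit below -0.015 m), for 0.3 s.
2. the rod is held again, within 55 mm of the centre of its head, its nose still in the barrel (x of rod_nose in the frame of barrel_mouth between -0.006 and 0.006 m and z of rod_nose in the frame of barrel_mouth between -0.006 and 0.006 m and y of rod_nose in the frame of barrel_mouth above 0.015 m and contact force between the fingers and rod above 1 N and distance between the grasp point and rod_head below 0.055 m), for 0.2 s.
3. the cell has dropped into the catch tray (x of cell_center in the frame of tray_floor between -0.032 and 0.032 m and y of cell_center in the frame of tray_floor between -0.046 and 0.046 m and z of cell_center in the frame of tray_floor between 0 and 0.02 m), for 0.2 s.
At the end, for the whole second after the job is handed in: The orange cell lies at rest in the catch tray (its centre within the tray's walls and less than 20 mm above the cork), and the rod lies at rest flat on the desk (nose and head both under 30 mm high), quite out of the barrel (all of step 3 and linear speed of each of cell, rod below 0.03 m/s and height (world z) of each of rod_nose, rod_head below 0.03 m and (y of rod_nose in the frame of barrel_mouth below -0.002 m or x of rod_nose in the frame of barrel_mouth above 0.02 m or x of rod_nose in the frame of barrel_mouth below -0.02 m)); the robot touches nothing.
It fails at once if the fingers touch the stuck cell (contact force between the fingers and cell above 0.3 N).
It fails at once if the lamp head is moved more than 20 mm (distance of lamp_head from where it was at the start of the episode above 0.02 m).
It fails at once if the tail cap is moved more than 20 mm (distance of tail_cap from where it was at the start of the episode above 0.02 m).
It fails at once if the black cell is moved more than 20 mm (distance of spent_cell from where it was at the start of the episode above 0.02 m).
It also fails if it takes over 51 s, if anything falls off the work surface, if the arm or the gripper's body presses on something with over 40 N, if the wrist force passes 120 N, or if a joint passes its speed limit or range.

ROBOT

A 7-joint arm with a two-finger parallel gripper is mounted at the origin on a cart in front of the work surface, level with it; the furniture and walls round the work are solid. World frame = base frame: x ahead of the robot, y to its left, z up, the work surface at z = 0. Lengths are in m, angles in rad, forces in N, time in s.
With the tool pointing down it reaches from about 0.425 to 0.925 m from the base axis. Payload 6.8 kg.
Tool frame: the origin (TCP) lies on the mounting face of the last link; the fingertips stand 173 mm ahead of it and the grasp point (between the pads) lies 155 mm ahead of it; z points along the fingers, y is the line along which they close (so a half turn about z gives the same grasp; the last joint's range is limited). The gripper opens to 85 mm and grips with 20 to 120 N. Pads are 22 mm wide; open, the fingers measure 114 mm over their backs; the gripper's body (76 mm by 85 mm) begins 54 mm behind the grasp point. The pads swing forward as they close: fully open they stand 13 mm farther back than shut.
Start: joints at [1.127, 0.477, 0.022, 1.555, -0.011, 1.109, -0.083], TCP at [0.222, -0.637, 0.405] pointing down, gripper open.
Joint ranges: [-2.96, 2.96], [-0.34, 2.1], [-1.41, 1.46], [0.24, 2.44], [-1.37, 4.51], [0.17, 1.92], [-2.96, 2.96]. Speed limits (rad/s): [2.39, 2.39, 3.14, 3.14, 3.14, 3.14, 3.14].

INTERFACE

Orientations are given as a rotation vector (axis times angle).
In Python, from bench import r gives the robot as it stands.
- The arm moves only by the tool carry_out, never from a script. Its argument "moves" is a list of rows, each a list of 5 numbers: the shift along the tool's x, y, z in m, then the turn about the tool's z in rad, then the finger opening in m, from 0 to 0.0854. In form: [[dx, dy, dz, roll, claw], ...]. A call has exactly 8 rows; each row is the pose to reach, as a shift and turn from the pose commanded when the call began, along the tool's axes at that moment; what a row does not reach only later rows make up. A row lasts 1/10 s, in which the tool goes at most 50 mm and 8.59 degrees, less where a joint would pass 70% of its speed; a pose out of reach is approached as far as the arm can. A call with a gripper value outside its range is refused whole. The fingers move at their own pace and stop on an object; "force" is the grip in N (left out, the last holds). Time passes only in rows, so rows that repeat a pose let the fingers close, or fill a call up. It gives the time, the measured TCP pose, the force, the opening and the grip force at its end, in the units of the state.
- r.get_obs(): the state, without advancing time (a new reading comes with each control period).
- r.grab_frame(name): name is "scene" or "top"; returns the picture (400x640x3 uint8, red, green, blue); there is no depth.
- r.calibration(name): a dict with "fx", "fy", "cx", "cy" (pixels), "k1" (the pictures are not rectified: a ray, as slopes to the right and down, at radius r is drawn at 1 + k1 r^2 times it, then the intrinsics apply), "rvec" (rotation vector, rad) and "tvec" (3), from world to camera coordinates, as OpenCV has them. Camera axes: x right, y down, z forward; pixel columns grow to the right and rows downward; lengths in m; the calibration is good to about 2 mm. A picture is of the moment at which its call begins. calibration takes no time and is no camera call.
- r.hand_in(): hands the job in; it is judged then, once.
The state is a dict: "clock": time; "joints": joint angles; "qvel": joint speeds; "tau": joint torques, N m; "tcp_pos": TCP position; "orientation": TCP orientation; "contact_force": force on the tool from outside, world axes, zero at the start; "moment": the same for the moment, N m; "grip_width": finger opening in m; "gripper_force": force on a finger pad.
Only numpy, scipy, OpenCV 4.12 (cv2) and the standard library are available. Lean on these libraries where they do the work, as an engineer would, in place of code of your own. Each camera call takes 0.05 s, during which the arm holds its last target. There are 200 camera calls.

## Working session

There is one attempt and no reset: what is moved stays moved. The work goes in short steps, Python scripts to look and compute and a tool call to move; the robot and the scene stay as the last step left them, time stands still between calls to the robot, and variables do not carry over. Pictures are saved under pics/ and viewed, at most 10 in all, crops included, and the job is handed in when it is done.

Besides the shell and the picture viewer there is one more tool, called after "Emit:" by a JSON object that holds its "api" and its "payload", one argument or row to a line. carry_out: Moves the arm, as the interface text tells. Its arguments: {"type":"object","properties":{"moves":{"type":"array","items":{"type":"array","items":{"type":"number"}}},"force":{"type":"number"}},"required":["moves"]}

```bash
mkdir -p pics; ls; python3 - <<'E'
from bench import r
import cv2
for n in("scene","top"):
    f=r.grab_frame(n); cv2.imwrite(f"pics/{n}0.png",f[:,:,::-1]); print(r.calibration(n))
print(r.get_obs())
E
```

```text
pics
{'fx': 445.9951644333, 'fy': 445.9951644333, 'cx': 323.1487646121118, 'cy': 209.36066894749595, 'k1': -0.05492189827590266, 'rvec': array([ 2.05198263, -0.93913738,  0.44471927]), 'tvec': array([-0.46709325,  0.2733385 ,  0.66015412])}
{'fx': 399.6651359504645, 'fy': 399.6651359504645, 'cx': 316.90199381542965, 'cy': 195.58278528025932, 'k1': -0.036344704494148415, 'rvec': array([ 2.18876563, -2.23201288,  0.05448239]), 'tvec': array([-0.12596199,  0.53745858,  0.8977503 ])}
{'clock': 0.1, 'joints': array([ 1.12686503,  0.47781399,  0.02233727,  1.55634421, -0.01151858,
        1.10927797, -0.08307678]), 'qvel': array([-3.17519919e-04, -1.37648053e-03, -8.97932447e-04, -1.99159321e-03,
        4.92161163e-05, -2.82278766e-04, -7.82753009e-04]), 'tau': array([ 4.72288200e-03, -5.97763109e+01,  1.61384035e+00, -2.81955564e+01,
        1.28561578e-02,  5.03078161e-03,  4.52526353e-05]), 'tcp_pos': array([ 0.22238826, -0.63706697,  0.40376136]), 'orientation': array([-3.09575003e+00, -5.24829611e-01,  6.17575787e-04]), 'contact_force': array([-0.77546773,  0.30467223, -0.07697841]), 'moment': array([ 0.00078273,  0.00393975, -0.03457018]), 'gripper_force': 0.0, 'grip_width': 0.08534216083816738}
```

View pics/scene0.png

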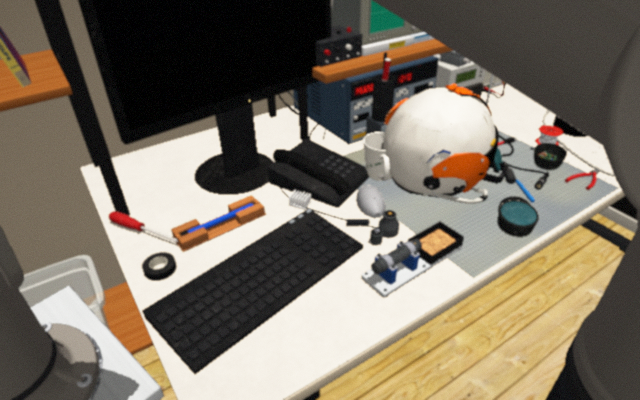

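View pics/top0.png

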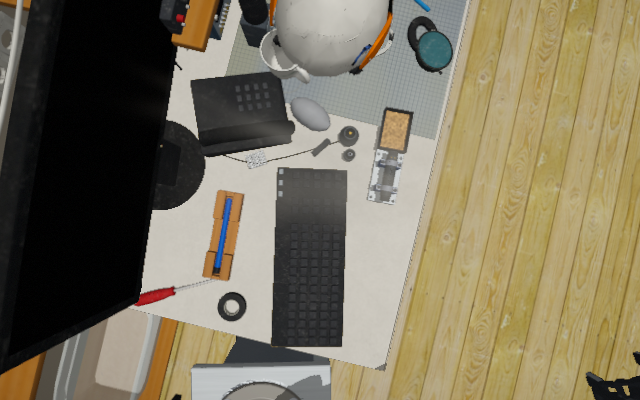

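The scene view shows the blue rod in its caddy at about (218,222) and the clamped barrel at about (400,260). In the top view the rod runs from (217,272) to (228,197), black head probably at the bottom. The holder runs from (380,203) to (395,110) with the mouth at its lower end. I'll enlarge both.

```bash
python3 - <<'E'
import cv2,numpy as np
f=cv2.imread("pics/top0.png"); g=cv2.imread("pics/scene0.png")
a=cv2.resize(f[185:285,195:255],None,fx=6,fy=6,interpolation=cv2.INTER_CUBIC)
b=cv2.resize(f[105:205,360:420],None,fx=6,fy=6,interpolation=cv2.INTER_CUBIC)
cv2.imwrite("pics/c1.png",np.hstack([a,b]))
c=cv2.resize(g[220:300,355:470],None,fx=6.5,fy=6.5,interpolation=cv2.INTER_CUBIC)
cv2.imwrite("pics/c2.png",c)
E
```

```text
(no output)
```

View pics/c1.png

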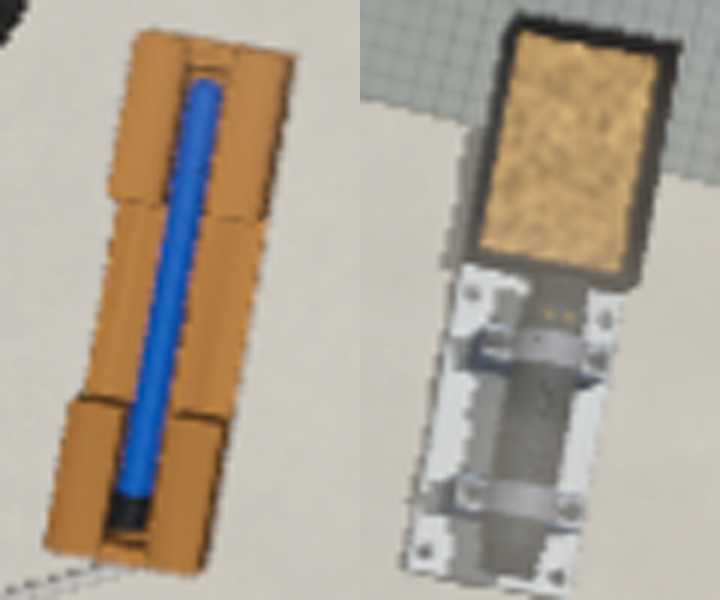

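View pics/c2.png

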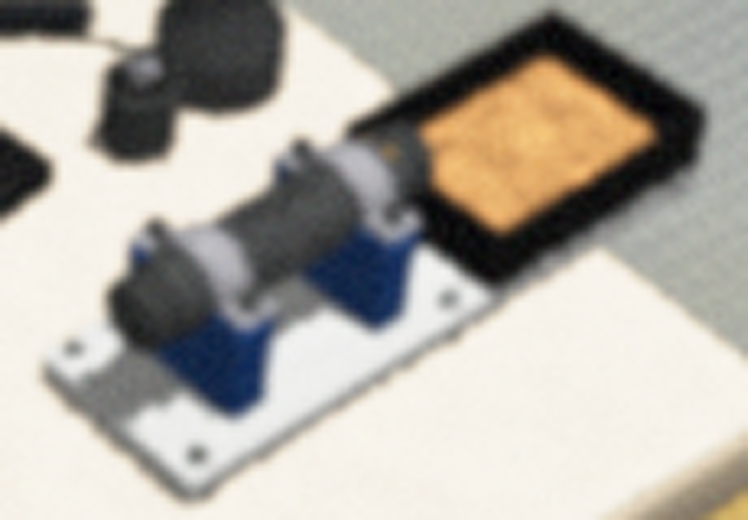

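The c1 crop gives these points, offset in the left half to (195,185) and in the right half to (360,105), scale 6:
- **Rod:** nose at (205,80) and head end at (125,532).
- **Caddy corners:** (142,30), (295,55), (45,548) and (205,573).
- **Tray rim:** (518,14), (682,42) and (635,285).

In c2 the mouth face is at about (145,308), the plate corners at (45,365) and (195,492), and the tray's far corners at (552,12) and (705,112). I'll fit the poses to these.

```bash
cat > h.py <<'E'
import numpy as np,cv2
from bench import r
from scipy.optimize import least_squares
C={n:r.calibration(n) for n in("scene","top")}
def proj(n,P):
    c=C[n]; R=cv2.Rodrigues(c["rvec"])[0]; p=np.atleast_2d(P)@R.T+c["tvec"]; s=p[:,:2]/p[:,2:]
    s=s*(1+c["k1"]*(s**2).sum(1,keepdims=True)); return s*[c["fx"],c["fy"]]+[c["cx"],c["cy"]]
def unproj(n,uv,z):   # world point on the plane of height z
    return least_squares(lambda q:(proj(n,[q[0],q[1],z])-uv).ravel(),[.6,0]).x
def place(q,P):       # q = x,y,yaw ; P local points
    P=np.atleast_2d(P); c,s=np.cos(q[2]),np.sin(q[2])
    return P@np.array([[c,s,0],[-s,c,0],[0,0,1]])+[q[0],q[1],0]
def fit(obs,q0):
    f=lambda q:np.concatenate([(proj(n,place(q,P))-uv).ravel() for n,P,uv in obs])
    s=least_squares(f,q0,loss="soft_l1"); return s.x,s.fun.reshape(-1,2)
def crop(uv,off,k): return (np.array(uv)+.5)/k-.5+np.array(off)
E
cat > m.py <<'E'
from h import *
np.set_printoptions(precision=4,suppress=True)
a=lambda u,v:crop((u,v),(195,185),6)
b=lambda u,v:crop((u-360,v),(360,105),6)
c=lambda u,v:crop((u,v),(355,220),6.5)
nose=unproj("top",a(205,79),.017); head=unproj("top",a(125,532),.017)
print("rod",nose,head,np.linalg.norm(nose-head),(nose+head)/2)
H=[("top",[-.032,.155,.035],b(518,14)),("top",[.032,.155,.035],b(682,42)),("top",[.032,.061,.035],b(635,285)),
("top",[-.032,-.058,.012],b(402,568)),
("scene",[0,-.055,.048],c(145,308)),("scene",[-.032,-.058,.012],c(45,365)),("scene",[.032,-.058,.012],c(195,492)),
("scene",[-.032,.155,.035],c(552,12)),("scene",[.032,.155,.035],c(705,112))]
q,e=fit(H,[.6,-.2,-.2]); print("holder",q,"\n",e)
for n,y in(("mouth",-.055),("exit",.055)): print(n,place(q,[0,y,.048]))
K=[("top",[-.029,.1,.025],a(142,30)),("top",[.029,.1,.025],a(295,55)),("top",[-.029,-.1,.025],a(45,548)),("top",[.029,-.1,.025],a(205,573))]
q,e=fit(K,[.6,.1,-.2]); print("caddy",q,"\n",e)
for uv in((276,345),(343,345),(347,171),(278,168)): print("kb",unproj("top",uv,.02))
for uv in((382,368),(442,115)): print("edge",unproj("top",uv,0))
o=r.get_obs(); print(cv2.Rodrigues(o["orientation"])[0])
E
python3 m.py
```

```text
rod [0.5336 0.0623] [0.3649 0.0945] 0.17171770666216693 [0.4493 0.0784]
holder [ 0.5735 -0.2975 -1.7625] 
 [[ 0.4167 -0.8931]
 [ 1.0904 -0.5425]
 [ 2.2476 -0.0245]
 [ 2.5869  0.6846]
 [-2.4462  2.5814]
 [-1.0772 -1.1659]
 [-0.1194 -0.4112]
 [-1.0679 -1.5449]
 [ 0.4037 -1.2044]]
mouth [[ 0.5195 -0.287   0.048 ]]
exit [[ 0.6275 -0.308   0.048 ]]
caddy [ 0.4513  0.0741 -1.7615] 
 [[ 0.0908 -1.3059]
 [ 0.1282 -1.0497]
 [ 0.3413  0.9933]
 [-0.6418  1.3251]]
kb [ 0.2033 -0.0386]
kb [ 0.1997 -0.188 ]
kb [ 0.5887 -0.2053]
kb [ 0.5984 -0.05  ]
edge [ 0.138  -0.2776]
edge [ 0.718  -0.4326]
[[ 0.9441  0.3296 -0.0007]
 [ 0.3296 -0.9441  0.0016]
 [-0.0001 -0.0017 -1.    ]]
```

```bash
cat >> h.py <<'E'
np.set_printoptions(precision=4,suppress=True)
def go(grasp,yaw,ref=None):  # grasp point target (world), tool-x angle in deg -> move numbers
    o=r.get_obs(); R=cv2.Rodrigues(o["orientation"])[0]
    d=R.T@(np.array(grasp)+[0,0,.155]-o["tcp_pos"])
    w=(np.degrees(np.arctan2(R[1,0],R[0,0]))-yaw+180)%360-180
    return np.r_[d,np.radians(w)]
E
python3 - <<'E'
from h import *
for n in("top","scene"):
    print(n,-cv2.Rodrigues(C[n]["rvec"])[0].T@C[n]["tvec"])
Y=-10.8
print(go([.44,-.30,.22],Y)); print(go([.449,.077,.10],Y)); print(go([.449,.077,.0235],Y))
E
```

```text
top [ 0.503  -0.1234  0.9178]
scene [ 0.044  -0.597   0.6086]
[ 0.3166 -0.2465  0.0291  0.5244]
[ 0.4493 -0.5992  0.1497  0.5244]
[ 0.4493 -0.5991  0.2262  0.5244]
```

Emit:
{"api": "carry_out", "payload": {
  "moves": [
    [0.04, -0.03, 0.005, 0.13, 0.085],
    [0.08, -0.06, 0.01, 0.26, 0.085],
    [0.12, -0.09, 0.015, 0.39, 0.085],
    [0.16, -0.125, 0.02, 0.524, 0.085],
    [0.2, -0.155, 0.02, 0.524, 0.085],
    [0.24, -0.185, 0.025, 0.524, 0.085],
    [0.28, -0.215, 0.03, 0.524, 0.085],
    [0.317, -0.25, 0.03, 0.524, 0.085]
  ],
  "force": 30
}}

```text
clock: 0.9
tcp_pos: [0.4376, -0.2997, 0.3741]
orientation: [-3.127, 0.295, 0.001]
contact_force: [1.3, -0.5, 0.8]
grip_width: 0.085
gripper_force: 0.0
```

```bash
python3 - <<'E'
from h import *
Y=-10.8
print(go([.449,.077,.16],Y)); print(go([.449,.077,.0235],Y))
E
```

```text
[-0.0592 -0.3722  0.0592  0.0004]
[-0.0591 -0.3721  0.1957  0.0004]
```

Emit:
{"api": "carry_out", "payload": {
  "moves": [
    [-0.008, -0.045, 0.0, 0, 0.085],
    [-0.016, -0.092, 0.005, 0, 0.085],
    [-0.024, -0.14, 0.015, 0, 0.085],
    [-0.032, -0.187, 0.025, 0, 0.085],
    [-0.04, -0.234, 0.035, 0, 0.085],
    [-0.047, -0.28, 0.045, 0, 0.085],
    [-0.054, -0.325, 0.055, 0, 0.085],
    [-0.059, -0.372, 0.06, 0, 0.085]
  ]
}}

```text
clock: 1.7
tcp_pos: [0.4476, 0.0763, 0.3139]
orientation: [3.127, -0.296, -0.002]
contact_force: [1.1, -0.7, -0.4]
grip_width: 0.0851
gripper_force: 0.0
```

Emit:
{"api": "carry_out", "payload": {
  "moves": [
    [0, 0, 0.02, 0, 0.085],
    [0, 0, 0.04, 0, 0.085],
    [0, 0, 0.06, 0, 0.08],
    [0, 0, 0.08, 0, 0.07],
    [0, 0, 0.09, 0, 0.06],
    [0, 0, 0.09, 0, 0.06],
    [0, 0, 0.09, 0, 0.06],
    [0, 0, 0.09, 0, 0.06]
  ]
}}

```text
clock: 2.5
tcp_pos: [0.4489, 0.0749, 0.2256]
orientation: [-3.127, 0.295, -0.002]
contact_force: [0.5, 0.1, -1.3]
grip_width: 0.0602
gripper_force: 0.0
```

```bash
python3 - <<'E'
from h import *
print(go([.449,.077,.0235],-10.8)); print(r.get_obs()["contact_force"])
f=r.grab_frame("top"); g=r.grab_frame("scene")
a=cv2.resize(f[185:285,180:280],None,fx=4,fy=4,interpolation=cv2.INTER_CUBIC)
b=cv2.resize(g[165:265,160:260],None,fx=4,fy=4,interpolation=cv2.INTER_CUBIC)
cv2.imwrite("pics/d.png",np.hstack([a,b])[:,:,::-1])
E
```

```text
[-0.0004 -0.0021  0.0471  0.0002]
[ 0.4894  0.0712 -1.2557]
```

View pics/d.png

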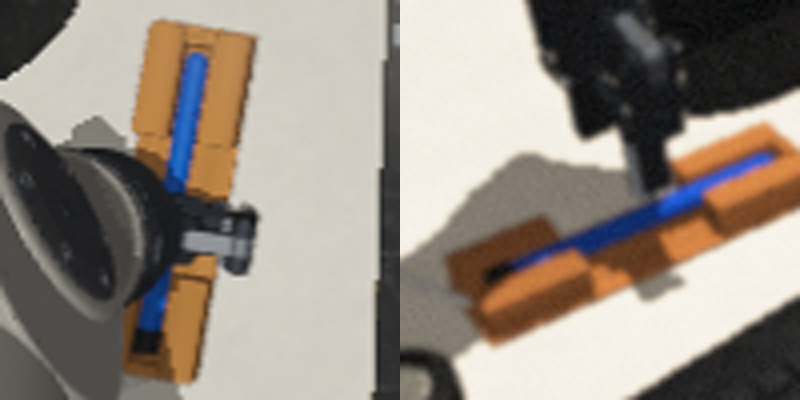

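The top crop shows the open gripper straddling the rod's middle. In the scene crop the rod runs from nose (775,157) to head (497,271). I'll cross-check the rod's position from that view.

```bash
python3 - <<'E'
from h import *
s=lambda u,v:crop((u-400,v),(160,165),4)
t=lambda u,v:crop((u,v),(180,185),4)
for w in(s(775,157),s(490,273)): print("scene",unproj("scene",w,.017))
for w in(t(197,54),t(146,352)): print("top",unproj("top",w,.017))
E
```

```text
scene [0.5382 0.0592]
scene [0.374  0.0972]
top [0.5328 0.062 ]
top [0.3663 0.0929]
```

Emit:
{"api": "carry_out", "payload": {
  "moves": [
    [0.001, -0.003, 0.015, 0, 0.06],
    [0.001, -0.003, 0.03, 0, 0.06],
    [0.001, -0.003, 0.047, 0, 0.05],
    [0.001, -0.003, 0.047, 0, 0.03],
    [0.001, -0.003, 0.047, 0, 0.02],
    [0.001, -0.003, 0.047, 0, 0.005],
    [0.001, -0.003, 0.047, 0, 0.005],
    [0.001, -0.003, 0.047, 0, 0.005]
  ],
  "force": 40
}}

```text
clock: 3.4
tcp_pos: [0.4504, 0.0777, 0.1786]
orientation: [-3.127, 0.295, -0.002]
contact_force: [-0.8, 0.0, 6.3]
grip_width: 0.011
gripper_force: 39.5
```

Emit:
{"api": "carry_out", "payload": {
  "moves": [
    [0, 0, -0.003, 0, 0.005],
    [0, 0, -0.008, 0, 0.005],
    [0, 0, -0.015, 0, 0.005],
    [0, 0, -0.03, 0, 0.005],
    [0, 0, -0.05, 0, 0.005],
    [0, 0, -0.07, 0, 0.005],
    [0, 0, -0.075, 0, 0.005],
    [0, 0, -0.075, 0, 0.005]
  ],
  "force": 50
}}

```text
clock: 4.2
tcp_pos: [0.4502, 0.0776, 0.2535]
orientation: [-3.127, 0.296, -0.003]
contact_force: [0.0, -0.3, -0.7]
grip_width: 0.011
gripper_force: 48.7
```

```bash
python3 - <<'E'
from h import *
o=r.get_obs(); print(o["grip_width"],o["tcp_pos"],o["contact_force"],o["moment"])
f=r.grab_frame("top"); g=r.grab_frame("scene")
a=cv2.resize(f[185:285,180:280],None,fx=4,fy=4,interpolation=cv2.INTER_CUBIC)
b=cv2.resize(g[145:245,160:260],None,fx=4,fy=4,interpolation=cv2.INTER_CUBIC)
cv2.imwrite("pics/e.png",np.hstack([a,b])[:,:,::-1])
E
```

```text
0.010969667123907793 [0.4502 0.0776 0.2535] [ 0.0222 -0.2672 -0.7347] [ 0.037  -0.0225 -0.0112]
```

View pics/e.png

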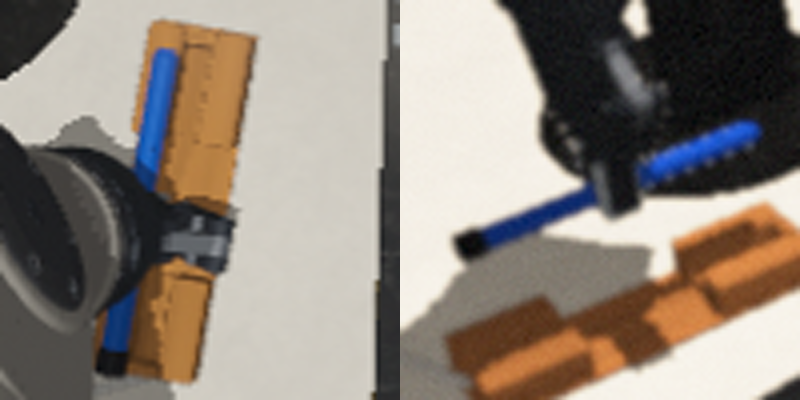

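Rod lifted and about level: nose at (168,54) in the top crop and (757,130) in the scene crop, head end at (110,376) and (457,245).

```bash
python3 - <<'E'
from h import *
s=lambda u,v:crop((u-400,v),(160,145),4)
t=lambda u,v:crop((u,v),(180,185),4)
ob=[("top",1,t(168,50)),("top",-1,t(110,377)),("scene",1,s(760,131)),("scene",-1,s(457,246))]
tc=r.get_obs()["tcp_pos"]
def P(q,k):  # along, lateral, z, yaw, pitch
    d=np.array([np.cos(q[3])*np.cos(q[4]),np.sin(q[3])*np.cos(q[4]),np.sin(q[4])])
    return np.array([q[0],q[1],q[2]])+k*.085*d
q=least_squares(lambda q:np.concatenate([(proj(n,P(q,k))-uv).ravel() for n,k,uv in ob]),[.45,.077,.09,-.19,0])
print(q.x,np.degrees(q.x[3:]),q.fun,"mid-tcp",q.x[:3]-tc)
E
```

```text
[ 0.4511  0.076   0.0912 -0.1877 -0.0221] [-10.7566  -1.2657] [ 0.9364 -0.8915  0.6657 -1.0683 -1.5748 -0.0062 -0.9753 -0.1483] mid-tcp [ 0.0014 -0.0014 -0.1611]
```

```bash
python3 - <<'E'
from h import *
print(go([.4115,-.266,.0985],-10.9)); print(go([.4115,-.266,.0545],-10.9))
E
```

```text
[ 0.0268  0.3445 -0.0011  0.0019]
[0.0268 0.3445 0.0429 0.0019]
```

Emit:
{"api": "carry_out", "payload": {
  "moves": [
    [0.003, 0.03, 0, 0.002, 0.005],
    [0.006, 0.075, 0, 0.002, 0.005],
    [0.01, 0.12, 0, 0.002, 0.005],
    [0.014, 0.165, 0, 0.002, 0.005],
    [0.018, 0.21, 0, 0.002, 0.005],
    [0.021, 0.255, 0, 0.002, 0.005],
    [0.024, 0.3, 0, 0.002, 0.005],
    [0.027, 0.33, 0, 0.002, 0.005]
  ]
}}

```text
clock: 5.1
tcp_pos: [0.4133, -0.2547, 0.2516]
orientation: [3.127, -0.303, -0.003]
contact_force: [-0.5, -0.3, -0.6]
grip_width: 0.0109
gripper_force: 48.8
```

Emit:
{"api": "carry_out", "payload": {
  "moves": [
    [0, 0.01, 0.01, 0, 0.005],
    [0, 0.014, 0.025, 0, 0.005],
    [0, 0.0145, 0.038, 0, 0.005],
    [0, 0.0145, 0.043, 0, 0.005],
    [0, 0.0145, 0.043, 0, 0.005],
    [0, 0.0145, 0.043, 0, 0.005],
    [0, 0.0145, 0.043, 0, 0.005],
    [0, 0.0145, 0.043, 0, 0.005]
  ]
}}

```text
clock: 5.9
tcp_pos: [0.4123, -0.2658, 0.2103]
orientation: [3.127, -0.298, 0.002]
contact_force: [0.1, -0.1, 0.2]
grip_width: 0.0112
gripper_force: 48.8
```

```bash
python3 - <<'E'
from h import *
o=r.get_obs(); print(o["grip_width"],o["tcp_pos"],o["contact_force"],go([.4115,-.266,.0545],-10.9))
f=r.grab_frame("top"); g=r.grab_frame("scene")
a=cv2.resize(f[145:245,345:405],None,fx=6,fy=6,interpolation=cv2.INTER_CUBIC)
b=cv2.resize(g[230:330,340:410],None,fx=6,fy=6,interpolation=cv2.INTER_CUBIC)
cv2.imwrite("pics/f.png",np.hstack([a,b])[:,:,::-1])
E
```

```text
0.011222065209816494 [ 0.4123 -0.2658  0.2103] [ 0.0972 -0.1148  0.2058] [-0.0008  0.0004  0.0008  0.0005]
```

View pics/f.png

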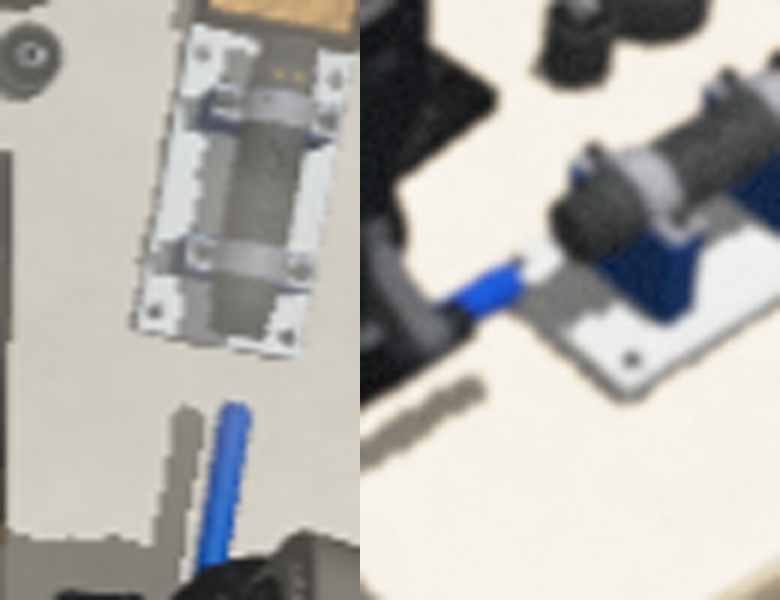

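The top crop shows the rod nose at (236,404) and the mouth at about (240,337). The clamp screw pairs are at (203,252)/(298,272) and (227,101)/(323,122), the plate holes at (154,312)/(287,337) and (203,52)/(336,78). The nose looks slightly right of the barrel axis, so I'll quantify that.

```bash
python3 - <<'E'
from h import *
t=lambda u,v:crop((u,v),(345,145),6)
s=lambda u,v:crop((u-360,v),(340,230),6)
def tri(a,b):
    q=least_squares(lambda p:np.r_[(proj("top",p)-a).ravel(),(proj("scene",p)-b).ravel()],[.5,-.28,.05]); return q.x,q.fun
print("screwL",*tri(t(203,252),s(588,160))); print("screwR",*tri(t(298,272),s(683,228)))
print("nose",*tri(t(236,404),s(523,275)))
print("holeR",*tri(t(287,337),s(632,358)))
u=lambda a,z:unproj("top",t(*a),z)
hm=[(u(a,.012)+u(b,.012))/2 for a,b in(((154,312),(287,337)),((203,52),(336,78)))]
for z in(.045,.06):
  sm=[(u(a,z)+u(b,z))/2 for a,b in(((203,252),(298,272)),((227,101),(323,122)))]
  n=u((236,402),.048); m2=u((216,530),.048)
  for nm,(A,B) in(("holes",hm),("screws",sm)):
    d=(B-A)/np.linalg.norm(B-A); c=lambda p:d[0]*(p-A)[1]-d[1]*(p-A)[0]
    print(z,nm,A,B,"yaw",np.degrees(np.arctan2(d[1],d[0])),"nose off(left+)",c(n),"TCP off",c(np.array([.4123,-.2658])),"rodyaw",np.degrees(np.arctan2(*(n-m2)[::-1])))
f=cv2.imread("pics/f.png")
for y in(300,330,180,200): print(y,f[y,180:330:5].mean(1).astype(int))
for y in(415,470,520): 
  row=f[y,150:300].astype(int); k=np.where(row[:,0]-row[:,2]>60)[0]; print(y,150+k.min(),150+k.max())
E
```

```text
screwL [ 0.5508 -0.271   0.0478] [ 0.0859 -0.0793 -0.0968  0.014 ]
screwR [ 0.5447 -0.3079  0.0467] [ 1.     -0.8989 -1.0798  0.1713]
nose [ 0.4974 -0.284   0.0482] [ 1.1415 -1.0837 -1.2458  0.1605]
holeR [ 0.5212 -0.3097  0.0116] [ 0.6878 -0.632  -0.7288  0.1064]
0.045 holes [ 0.525  -0.2829] [ 0.6235 -0.3042] yaw -12.215481910422701 nose off(left+) -0.004798536241159805 TCP off -0.007172367488020168 rodyaw -10.346809708761006
0.045 screws [ 0.5468 -0.2886] [ 0.6019 -0.2991] yaw -10.789666462264263 nose off(left+) -0.002486517450756175 TCP off -0.0027462945426855664 rodyaw -10.346809708761006
0.06 holes [ 0.525  -0.2829] [ 0.6235 -0.3042] yaw -12.215481910422701 nose off(left+) -0.004798536241159805 TCP off -0.007172367488020168 rodyaw -10.346809708761006
0.06 screws [ 0.5461 -0.2858] [ 0.6002 -0.2961] yaw -10.78966646226391 nose off(left+) -0.005135062682572324 TCP off -0.005394839774501187 rodyaw -10.346809708761006
300 [201 164 143 147 148 146 130 113 108 112 115 117 121 124 125 125 124 121
 117 152 202 210 209 215 222 214 199 198 200 202]
330 [159 144 148 148 147 141 130 117 109 108 102 102 104 106 108 110 105 139
 190 208 190 174 160 197 204 195 199 202 202 202]
180 [217 218 214 197 168 149 146 149 149 143 125 114 112 114 115 114 116 121
 119 116 115 113 108 108 168 219 221 218 218 218]
200 [217 219 212 184 156 147 147 150 145 128 116 114 114 116 120 122 127 126
 123 123 124 121 115 161 202 218 218 216 219 202]
415 223 249
470 212 240
520 204 233
```

Emit:
{"api": "carry_out", "payload": {
  "moves": [
    [0, -0.0045, 0, 0.01, 0.005],
    [0, -0.0045, 0, 0.01, 0.005],
    [0.006, -0.0045, 0, 0.01, 0.005],
    [0.012, -0.0045, 0, 0.01, 0.005],
    [0.018, -0.0045, 0, 0.01, 0.005],
    [0.023, -0.0045, 0, 0.01, 0.005],
    [0.028, -0.0045, 0, 0.01, 0.005],
    [0.03, -0.0045, 0, 0.01, 0.005]
  ]
}}

```text
clock: 6.8
tcp_pos: [0.443, -0.2672, 0.2097]
orientation: [3.126, -0.314, 0.001]
contact_force: [-0.7, 0.1, -0.7]
grip_width: 0.0112
gripper_force: 48.8
```

Emit:
{"api": "carry_out", "payload": {
  "moves": [
    [0.004, 0, 0, 0, 0.005],
    [0.008, 0, 0, 0, 0.005],
    [0.012, 0, 0, 0, 0.005],
    [0.015, 0, 0, 0, 0.005],
    [0.018, 0, 0, 0, 0.005],
    [0.018, 0, 0, 0, 0.005],
    [0.018, 0, 0, 0, 0.005],
    [0.018, 0, 0, 0, 0.005]
  ]
}}

```text
clock: 7.6
tcp_pos: [0.4598, -0.2707, 0.2097]
orientation: [-3.126, 0.314, 0.0]
contact_force: [-0.6, -0.3, -0.7]
grip_width: 0.0112
gripper_force: 48.8
```

```bash
python3 - <<'E'
from h import *
o=r.get_obs(); print(o["grip_width"],o["tcp_pos"],o["contact_force"],o["moment"])
f=r.grab_frame("top"); g=r.grab_frame("scene")
a=cv2.resize(f[145:245,345:405],None,fx=6,fy=6,interpolation=cv2.INTER_CUBIC)
b=cv2.resize(g[230:330,340:410],None,fx=6,fy=6,interpolation=cv2.INTER_CUBIC)
cv2.imwrite("pics/g.png",np.hstack([a,b])[:,:,::-1])
E
```

```text
0.011225856898433908 [ 0.4598 -0.2707  0.2097] [-0.5879 -0.3161 -0.7089] [ 0.0097 -0.0003 -0.0392]
```

View pics/g.png

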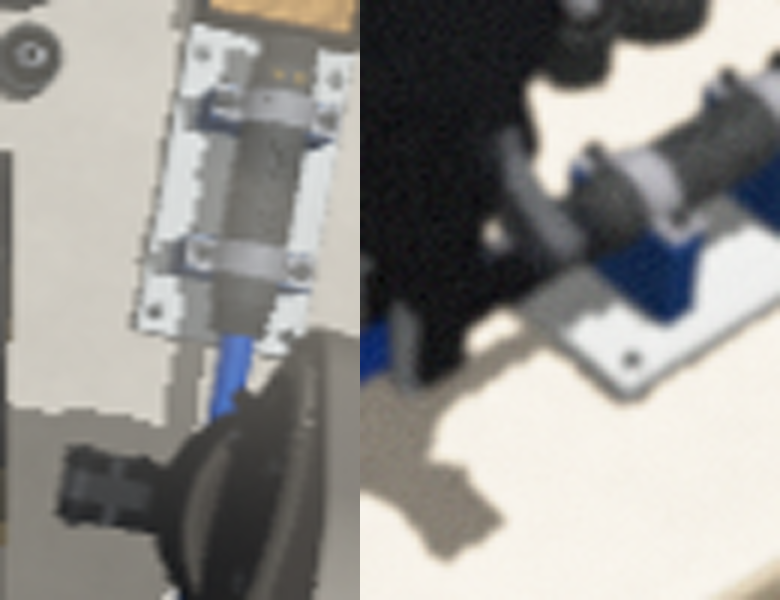

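The rod enters the mouth in the top crop, blue meeting the barrel at about (236,338), and there is no contact force. I'll go on to about 40 mm deep and then release.

Emit:
{"api": "carry_out", "payload": {
  "moves": [
    [0.004, 0, 0, 0, 0.005],
    [0.008, 0, 0, 0, 0.005],
    [0.012, 0, 0, 0, 0.005],
    [0.015, 0, 0, 0, 0.005],
    [0.015, 0, 0, 0, 0.005],
    [0.015, 0, 0, 0, 0.005],
    [0.015, 0, 0, 0, 0.005],
    [0.015, 0, 0, 0, 0.005]
  ]
}}

```text
clock: 8.5
tcp_pos: [0.4745, -0.2737, 0.2097]
orientation: [-3.126, 0.314, 0.0]
contact_force: [-0.8, -0.2, -0.6]
grip_width: 0.0109
gripper_force: 48.8
```

Emit:
{"api": "carry_out", "payload": {
  "moves": [
    [0, 0, 0, 0, 0.015],
    [0, 0, 0, 0, 0.02],
    [0, 0, 0, 0, 0.03],
    [0, 0, 0, 0, 0.04],
    [0, 0, 0, 0, 0.045],
    [0, 0, 0, 0, 0.045],
    [0, 0, 0, 0, 0.045],
    [0, 0, 0, 0, 0.045]
  ]
}}

```text
clock: 9.3
tcp_pos: [0.4747, -0.2737, 0.2098]
orientation: [3.126, -0.314, 0.0]
contact_force: [-0.2, 0.2, -0.3]
grip_width: 0.0454
gripper_force: 0.0
```

Emit:
{"api": "carry_out", "payload": {
  "moves": [
    [0, 0, -0.01, 0, 0.045],
    [0, 0, -0.03, 0, 0.045],
    [0, 0, -0.04, 0, 0.045],
    [-0.02, 0, -0.04, 0, 0.045],
    [-0.04, 0, -0.04, 0, 0.045],
    [-0.055, 0, -0.04, 0, 0.045],
    [-0.056, 0, -0.04, 0, 0.045],
    [-0.056, 0, -0.04, 0, 0.045]
  ]
}}

```text
clock: 10.1
tcp_pos: [0.4202, -0.2627, 0.2503]
orientation: [3.125, -0.314, 0.002]
contact_force: [1.0, 0.5, -0.1]
grip_width: 0.045
gripper_force: 0.0
```

```bash
python3 - <<'E'
from h import *
o=r.get_obs(); print(o["grip_width"],o["tcp_pos"],o["contact_force"])
f=r.grab_frame("top"); g=r.grab_frame("scene")
a=cv2.resize(f[145:245,345:405],None,fx=6,fy=6,interpolation=cv2.INTER_CUBIC)
b=cv2.resize(g[230:330,330:400],None,fx=6,fy=6,interpolation=cv2.INTER_CUBIC)
cv2.imwrite("pics/h.png",np.hstack([a,b])[:,:,::-1])
E
```

```text
0.045019708991897445 [ 0.4202 -0.2627  0.2503] [ 0.9829  0.4888 -0.1312]
```

View pics/h.png

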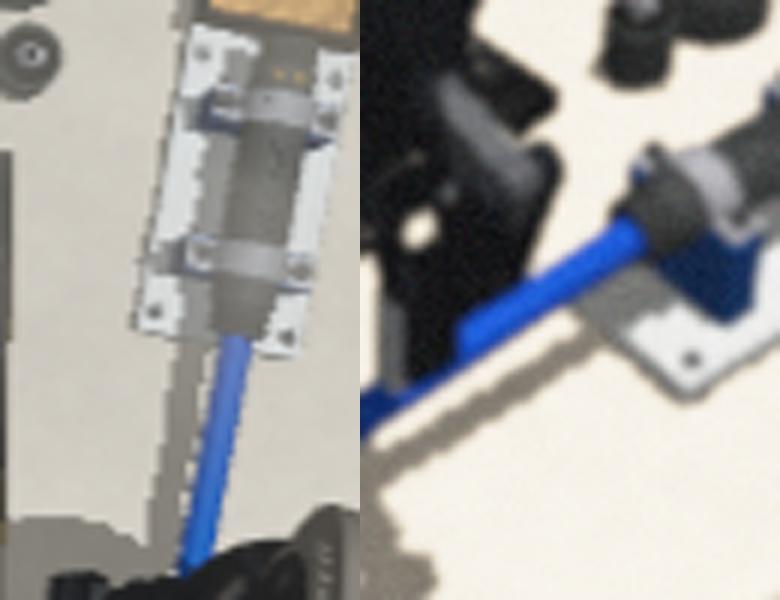

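The rod stays in the barrel by itself, sagging slightly; the top crop shows it running from (236,340) to (200,560). Next I'll regrip near the head.

Emit:
{"api": "carry_out", "payload": {
  "moves": [
    [0, 0, 0.02, 0, 0.045],
    [0, 0, 0.04, 0, 0.045],
    [0, 0, 0.049, 0, 0.045],
    [0, 0, 0.049, 0, 0.035],
    [0, 0, 0.049, 0, 0.025],
    [0, 0, 0.049, 0, 0.01],
    [0, 0, 0.049, 0, 0.005],
    [0, 0, 0.049, 0, 0.005]
  ],
  "force": 20
}}

```text
clock: 11.0
tcp_pos: [0.4202, -0.2627, 0.2014]
orientation: [3.125, -0.314, 0.003]
contact_force: [1.6, 0.4, 0.5]
grip_width: 0.012
gripper_force: 21.2
```

Emit:
{"api": "carry_out", "payload": {
  "moves": [
    [0, 0, 0, 0, 0.005],
    [0, 0, -0.001, 0, 0.005],
    [0, 0, -0.002, 0, 0.005],
    [0, 0, -0.003, 0, 0.005],
    [0, 0, -0.004, 0, 0.005],
    [0, 0, -0.005, 0, 0.005],
    [0, 0, -0.006, 0, 0.005],
    [0, 0, -0.006, 0, 0.005]
  ]
}}

```text
clock: 11.8
tcp_pos: [0.4195, -0.2625, 0.2067]
orientation: [-3.126, 0.314, 0.001]
contact_force: [-1.1, 1.0, -1.2]
grip_width: 0.0118
gripper_force: 21.0
```

Emit:
{"api": "carry_out", "payload": {
  "moves": [
    [0, 0, 0, 0, 0.005],
    [0, 0, 0, 0, 0.005],
    [0.005, 0, -0.0005, 0, 0.005],
    [0.01, 0, -0.001, 0, 0.005],
    [0.015, 0, -0.0015, 0, 0.005],
    [0.02, 0, -0.002, 0, 0.005],
    [0.025, 0, -0.002, 0, 0.005],
    [0.03, 0, -0.002, 0, 0.005]
  ],
  "force": 70
}}

```text
clock: 12.6
tcp_pos: [0.4476, -0.2682, 0.2077]
orientation: [-3.124, 0.315, 0.009]
contact_force: [-6.7, 0.9, -1.7]
grip_width: 0.0102
gripper_force: 68.3
```

Force of about 7 N along the bore means the cell is sliding, so I'll continue.

Emit:
{"api": "carry_out", "payload": {
  "moves": [
    [0.005, 0, 0, 0, 0.005],
    [0.01, 0, 0, 0, 0.005],
    [0.015, 0, 0, 0, 0.005],
    [0.02, 0, 0, 0, 0.005],
    [0.025, 0, 0, 0, 0.005],
    [0.03, 0, 0, 0, 0.005],
    [0.034, 0, 0, 0, 0.005],
    [0.034, 0, 0, 0, 0.005]
  ]
}}

```text
clock: 13.4
tcp_pos: [0.4754, -0.2742, 0.2069]
orientation: [-3.122, 0.316, 0.035]
contact_force: [-26.7, 7.4, 19.4]
grip_width: 0.0103
gripper_force: 71.0
```

```bash
python3 - <<'E'
from h import *
o=r.get_obs(); print(o["grip_width"],o["tcp_pos"],o["contact_force"],o["moment"])
E
```

```text
0.010337461612064919 [ 0.4754 -0.2742  0.2069] [-26.7026   7.4189  19.3703] [1.5614 5.8809 0.092 ]
```

The vertical force of 19 N upward says the grip is low and the rod is wedging. I'll ease back a little, raise the grip and recheck.

Emit:
{"api": "carry_out", "payload": {
  "moves": [
    [-0.006, 0, -0.001, 0, 0.005],
    [-0.008, 0, -0.002, 0, 0.005],
    [-0.008, 0, -0.003, 0, 0.005],
    [-0.008, 0, -0.004, 0, 0.005],
    [-0.008, 0, -0.004, 0, 0.005],
    [-0.008, 0, -0.004, 0, 0.005],
    [-0.008, 0, -0.004, 0, 0.005],
    [-0.008, 0, -0.004, 0, 0.005]
  ]
}}

```text
clock: 14.2
tcp_pos: [0.4728, -0.2734, 0.2114]
orientation: [-3.124, 0.315, 0.01]
contact_force: [-5.4, 1.0, -4.8]
grip_width: 0.0108
gripper_force: 68.3
```

```bash
python3 - <<'E'
from h import *
o=r.get_obs(); print(o["tcp_pos"],o["contact_force"],o["moment"])
E
```

```text
[ 0.4728 -0.2734  0.2114] [-5.3992  1.0012 -4.7957] [ 0.3073  1.87   -0.0405]
```

Emit:
{"api": "carry_out", "payload": {
  "moves": [
    [0.003, 0, 0.001, 0, 0.005],
    [0.007, 0, 0.001, 0, 0.005],
    [0.011, 0, 0.001, 0, 0.005],
    [0.015, 0, 0.001, 0, 0.005],
    [0.018, 0, 0.001, 0, 0.005],
    [0.021, 0, 0.001, 0, 0.005],
    [0.023, 0, 0.001, 0, 0.005],
    [0.025, 0, 0.001, 0, 0.005]
  ]
}}

```text
clock: 15.0
tcp_pos: [0.4994, -0.2786, 0.2117]
orientation: [-3.126, 0.313, 0.0]
contact_force: [-3.4, 0.8, -6.1]
grip_width: 0.0102
gripper_force: 68.2
```

```bash
python3 - <<'E'
from h import *
o=r.get_obs(); print(o["tcp_pos"],o["contact_force"],o["moment"])
f=r.grab_frame("top"); g=r.grab_frame("scene")
a=cv2.resize(f[100:200,350:410],None,fx=6,fy=6,interpolation=cv2.INTER_CUBIC)
b=cv2.resize(g[215:315,370:440],None,fx=6,fy=6,interpolation=cv2.INTER_CUBIC)
cv2.imwrite("pics/i.png",np.hstack([a,b])[:,:,::-1])
h=cv2.cvtColor(f[100:150,375:412],cv2.COLOR_RGB2HSV); print(((h[...,1]>190)&(h[...,2]>120)).sum())
E
```

```text
[ 0.4994 -0.2786  0.2117] [-3.4037  0.8373 -6.073 ] [0.3114 1.248  0.034 ]
0
```

```bash
python3 - <<'E'
from h import *
f=r.grab_frame("top").astype(int); f0=cv2.imread("pics/top0.png")[:,:,::-1].astype(int)
q=[.5735,-.2975,-1.7625+np.pi/2-np.pi/2]
d=np.abs(f-f0).sum(2)[100:160,375:415]
ys,xs=np.where(d>70); print(len(xs),(xs.min()+375,xs.max()+375,ys.min()+100,ys.max()+100) if len(xs) else "")
for y in range(104,150,3): print(y," ".join("%3d"%v for v in d[y-100,::2]))
m=f[100:160,375:415][d>70]; print(m[:12])
E
```

```text
108 (np.int64(385), np.int64(397), np.int64(129), np.int64(153))
104  34  34  36  33  33  35  33  34  35  34  33  33  32  33  33  37  32  34  33  34
107  36  35  36  35  33  30  21  30  32  34  34  34  35  35  34  35  35  35  33  33
110  34  33  34  33  30  15  28  16  12  11  13  13  19  14  21  30  31  34  33  35
113  34  35  32  34  27  16  34  30  33  33  33  31  28  29  26  13  13  14  10  23
116  32  33  33  35  18  24  32  31  31  32  32  32  32  31  31  30  32  24  11  33
119  36  33  34  33  15  30  32  32  32  30  30  32  31  32  33  29  33  20  17  33
122  36  34  34  31  18  31  32  31  32  31  32  31  33  32  32  34  33  17  18  33
125  36  35  33  27  21  32  30  31  32  33  31  31  31  30  31  33  29  16  32  33
128  36  33  30  19  29  31  32  32  34  39  29  17  31  34  32  29  22  18  32  33
131  36  30  27  17  31  32  31  28 150  66  55  72  27  31  30  34  18  16  33  33
134  36  31  22  16  31  31  30  53 135  59  50  81  31  30  31  30  12  22  36  34
137  35  30  20  24  30  30  30  71 159  91  66  40  29  29  31  26  12  34  35  34
140  32  27  15  31  31  29  30 121 136  49  49  32  28  31  31  19  12  34  34  36
143  29  25  12  30  29  27  32  96 100  52  47  13  31  30  29  12  10  34  34  33
146  27  17  13  24  29  29 100  96 116  83  63  12  29  25  29  13  16  33  35  35
149  27  33  30  18  11  13  12   8  73 129 118  21  24  29  19   8  32  34  33  34
[[153 122  82]
 [159 120  72]
 [171 127  72]
 [178 133  74]
 [148 120  86]
 [134 104  71]
 [177 131  71]
 [177 131  70]
 [171 128  73]
 [152 126  93]
 [125 103  77]
 [135 104  69]]
```

View pics/i.png

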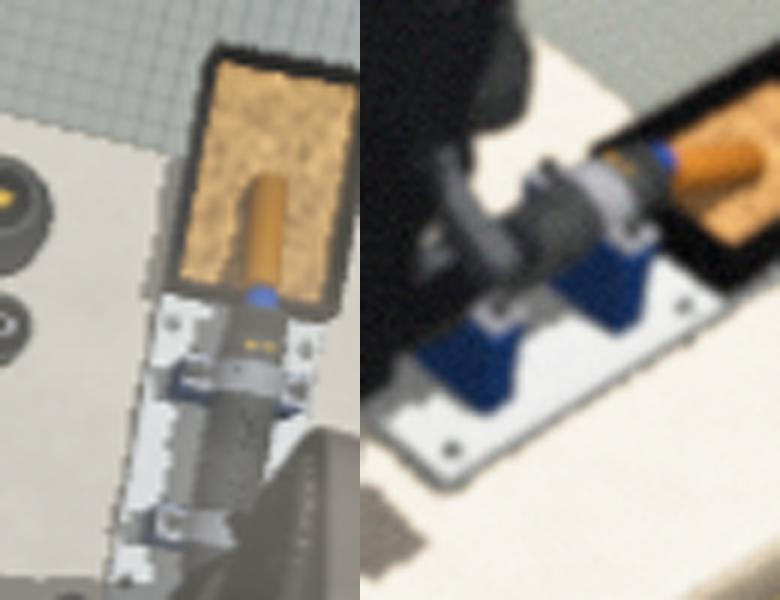

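The cell is out of the exit but still leans nose-high against the rod tip, blue at (262,298) top and (665,157) scene. I'll push a few mm more so it clears the tray's near wall.

Emit:
{"api": "carry_out", "payload": {
  "moves": [
    [0.001, 0, 0.001, 0, 0.005],
    [0.002, 0, 0.001, 0, 0.005],
    [0.003, 0, 0.001, 0, 0.005],
    [0.004, 0, 0.001, 0, 0.005],
    [0.005, 0, 0.001, 0, 0.005],
    [0.006, 0, 0.001, 0, 0.005],
    [0.006, 0, 0.001, 0, 0.005],
    [0.006, 0, 0.001, 0, 0.005]
  ]
}}

```text
clock: 15.95
tcp_pos: [0.5054, -0.28, 0.2109]
orientation: [3.126, -0.314, 0.002]
contact_force: [-0.5, 0.1, -4.5]
grip_width: 0.0107
gripper_force: 68.3
```

```bash
cat > t.py <<'E'
from h import *
o=r.get_obs(); print(o["tcp_pos"],o["contact_force"],o["grip_width"])
f=r.grab_frame("top").astype(int); g=r.grab_frame("scene").astype(int)
for n,i,(v0,v1,u0,u1) in(("top",f,(105,156,378,412)),("scene",g,(220,270,405,465))):
    c=cv2.cvtColor(i.astype(np.uint8),cv2.COLOR_RGB2HSV)[v0:v1,u0:u1].astype(int); k=i[v0:v1,u0:u1]
    b=(k[...,2]-k[...,0]>40); old=cv2.imread(f"pics/{n}0.png")[:,:,::-1].astype(int)[v0:v1,u0:u1]
    d=np.abs(k-old-np.median(k-old,axis=(0,1))).sum(2)>60; d&=(k[...,0]-k[...,2]>55)
    for nm,m in(("blue",b),("cell",d)):
        y,x=np.where(m); print(n,nm,len(x),(u0+x.min(),u0+x.max(),v0+y.min(),v0+y.max(),u0+x.mean().round(1),v0+y.mean().round(1)) if len(x) else "")
E
python3 t.py
```

```text
[ 0.5054 -0.28    0.2109] [-0.4983  0.0817 -4.5145] 0.010666281273606902
top blue 26 (np.int64(391), np.int64(396), np.int64(145), np.int64(150), np.float64(393.5), np.float64(147.7))
top cell 118 (np.int64(388), np.int64(398), np.int64(127), np.int64(146), np.float64(392.9), np.float64(136.1))
scene blue 152 (np.int64(405), np.int64(423), np.int64(238), np.int64(269), np.float64(412.9), np.float64(258.7))
scene cell 153 (np.int64(422), np.int64(439), np.int64(237), np.int64(251), np.float64(430.8), np.float64(243.9))
```

Emit:
{"api": "carry_out", "payload": {
  "moves": [
    [-0.005, 0, 0.0005, 0, 0.005],
    [-0.015, 0, 0.0005, 0, 0.005],
    [-0.025, 0, 0.0005, 0, 0.005],
    [-0.035, 0, 0.0005, 0, 0.005],
    [-0.045, 0, 0.0005, 0, 0.005],
    [-0.055, 0, 0.0005, 0, 0.005],
    [-0.065, 0, 0.0005, 0, 0.005],
    [-0.075, 0, 0.0005, 0, 0.005]
  ]
}}

```text
clock: 16.85
tcp_pos: [0.4307, -0.2648, 0.2103]
orientation: [3.126, -0.314, 0.0]
contact_force: [1.4, -0.7, -1.6]
grip_width: 0.0105
gripper_force: 68.5
```

Emit:
{"api": "carry_out", "payload": {
  "moves": [
    [-0.01, 0, 0, 0, 0.005],
    [-0.02, 0, 0, 0, 0.005],
    [-0.03, 0, 0, 0, 0.005],
    [-0.042, 0, 0, 0, 0.005],
    [-0.054, 0, 0, 0, 0.005],
    [-0.064, 0, 0, 0, 0.005],
    [-0.072, 0, 0, 0, 0.005],
    [-0.075, 0, 0, 0, 0.005]
  ]
}}

```text
clock: 17.65
tcp_pos: [0.357, -0.2499, 0.2103]
orientation: [-3.126, 0.315, 0.001]
contact_force: [0.7, 0.2, -0.6]
grip_width: 0.0102
gripper_force: 68.6
```

```bash
cat >> t.py <<'E'
k=f[145:260,340:405]; m=(k[...,2]-k[...,0]>40); y,x=np.where(m)
v=145+y.min(); u=340+x[y<=y.min()+1].mean(); print("nose px",u,v)
for z in(.02,.048): print(z,unproj("top",(u,v),z))
lab=[(vv,340+x[y==vv-145].mean()) for vv in range(v,v+40,6) if (y==vv-145).any()]; print(lab)
k=g[220:330,300:410]; m=(k[...,2]-k[...,0]>60)&(k[...,2]>110); y,x=np.where(m); print("scene blue",300+x.min(),300+x.max(),220+y.min(),220+y.max(), [ (300+c, round(220+y[x==c].mean(),1)) for c in range(x.min(),x.max()+1,4) if (x==c).any()])
E
python3 t.py
```

```text
[ 0.357  -0.2499  0.2103] [ 0.6524  0.2163 -0.592 ] 0.01019329055425584
top blue 0 
top cell 121 (np.int64(388), np.int64(398), np.int64(127), np.int64(148), np.float64(392.9), np.float64(136.8))
scene blue 129 (np.int64(405), np.int64(418), np.int64(256), np.int64(269), np.float64(411.5), np.float64(261.9))
scene cell 152 (np.int64(422), np.int64(439), np.int64(237), np.int64(251), np.float64(430.9), np.float64(244.0))
nose px 382.2857142857143 213
0.02 [ 0.4925 -0.2828]
0.048 [ 0.4928 -0.2778]
[(213, np.float64(382.0)), (219, np.float64(381.5)), (225, np.float64(380.5)), (231, np.float64(379.0)), (237, np.float64(378.0)), (243, np.float64(377.0)), (249, np.float64(376.0))]
scene blue 323 394 271 299 [(323, np.float64(296.0)), (327, np.float64(296.0)), (331, np.float64(293.5)), (335, np.float64(291.0)), (339, np.float64(288.5)), (343, np.float64(286.0)), (347, np.float64(284.0)), (351, np.float64(281.0)), (355, np.float64(279.0)), (359, np.float64(276.0)), (363, np.float64(275.5))]
```

```bash
python3 - <<'E'
from h import *
a,b=[392.9,136.8],[430.9,244]
q=least_squares(lambda p:np.r_[(proj("top",p)-a).ravel(),(proj("scene",p)-b).ravel()],[.65,-.31,.03]); print(q.x,q.fun)
H=[.5735,-.2975,-1.7625]; print(place([H[0],H[1],H[2]+np.pi],[0,-.108,.017]),place(H,[0,.108,.017]))
E
```

```text
[ 0.6669 -0.3142  0.0227] [ 1.4176 -1.1778 -1.5781  0.3221]
[[ 0.6795 -0.3181  0.017 ]] [[ 0.6795 -0.3181  0.017 ]]
```

Emit:
{"api": "carry_out", "payload": {
  "moves": [
    [0, 0, 0.006, 0, 0.005],
    [0, 0, 0.012, 0, 0.005],
    [0, 0, 0.018, 0, 0.005],
    [0, 0, 0.024, 0, 0.005],
    [0, 0, 0.029, 0, 0.005],
    [0, 0, 0.032, 0, 0.005],
    [0, 0, 0.032, 0, 0.005],
    [0, 0, 0.032, 0, 0.005]
  ]
}}

```text
clock: 18.55
tcp_pos: [0.3581, -0.25, 0.1782]
orientation: [3.126, -0.314, -0.0]
contact_force: [0.2, 0.3, -0.4]
grip_width: 0.0104
gripper_force: 68.6
```

Emit:
{"api": "carry_out", "payload": {
  "moves": [
    [0, 0, 0, 0, 0.011],
    [0, 0, 0, 0, 0.012],
    [0, 0, 0, 0, 0.013],
    [0, 0, 0, 0, 0.014],
    [0, 0, 0, 0, 0.016],
    [0, 0, 0, 0, 0.018],
    [0, 0, 0, 0, 0.02],
    [0, 0, 0, 0, 0.022]
  ],
  "force": 20
}}

```text
clock: 19.35
tcp_pos: [0.3581, -0.25, 0.1782]
orientation: [3.126, -0.314, 0.0]
contact_force: [-0.2, -0.0, 0.3]
grip_width: 0.022
gripper_force: 0.0
```

Emit:
{"api": "carry_out", "payload": {
  "moves": [
    [0, 0, 0, 0, 0.024],
    [0, 0, 0, 0, 0.028],
    [0, 0, 0, 0, 0.034],
    [0, 0, 0, 0, 0.04],
    [0, 0, 0, 0, 0.045],
    [0, 0, 0, 0, 0.045],
    [0, 0, 0, 0, 0.045],
    [0, 0, 0, 0, 0.045]
  ]
}}

```text
clock: 20.15
tcp_pos: [0.3581, -0.25, 0.1783]
orientation: [3.126, -0.314, 0.0]
contact_force: [1.4, -0.9, -0.0]
grip_width: 0.0449
gripper_force: 0.0
```

Emit:
{"api": "carry_out", "payload": {
  "moves": [
    [0, 0, -0.01, 0, 0.045],
    [0, 0, -0.025, 0, 0.045],
    [0, 0, -0.05, 0, 0.045],
    [0, 0, -0.09, 0, 0.045],
    [0, 0, -0.13, 0, 0.045],
    [0, 0, -0.15, 0, 0.045],
    [0, 0, -0.15, 0, 0.045],
    [0, 0, -0.15, 0, 0.045]
  ]
}}

```text
clock: 20.95
tcp_pos: [0.3578, -0.2499, 0.3286]
orientation: [3.125, -0.314, 0.001]
contact_force: [0.0, 0.1, 0.7]
grip_width: 0.045
gripper_force: 0.0
```

```bash
python3 t.py; python3 t.py | tail -4
```

```text
[ 0.3578 -0.2499  0.3286] [0.0457 0.1295 0.6783] 0.044988790023053025
top blue 0 
top cell 120 (np.int64(389), np.int64(398), np.int64(127), np.int64(148), np.float64(393.0), np.float64(136.7))
scene blue 132 (np.int64(405), np.int64(418), np.int64(256), np.int64(269), np.float64(411.5), np.float64(261.9))
scene cell 155 (np.int64(422), np.int64(439), np.int64(237), np.int64(251), np.float64(430.8), np.float64(243.9))
nose px 378.77777777777777 213
0.02 [ 0.4926 -0.2748]
0.048 [ 0.493  -0.2701]
[(213, np.float64(378.5)), (219, np.float64(378.0)), (225, np.float64(377.0)), (231, np.float64(375.5)), (237, np.float64(374.5)), (243, np.float64(373.5)), (249, np.float64(372.5))]
scene blue 300 393 271 329 [(300, np.float64(327.5)), (304, np.float64(326.0)), (308, np.float64(324.5)), (312, np.float64(322.0)), (316, np.float64(319.5)), (320, np.float64(317.5)), (324, np.float64(315.0)), (328, np.float64(312.5)), (332, np.float64(310.0)), (336, np.float64(307.5)), (340, np.float64(305.0)), (344, np.float64(303.0)), (348, np.float64(300.0)), (352, np.float64(298.0)), (356, np.float64(295.0)), (360, np.float64(293.5)), (392, np.float64(271.0))]
0.02 [ 0.4926 -0.2748]
0.048 [ 0.493  -0.2701]
[(213, np.float64(378.5)), (219, np.float64(378.0)), (225, np.float64(377.0)), (231, np.float64(375.5)), (237, np.float64(374.5)), (243, np.float64(373.5)), (249, np.float64(372.5))]
scene blue 300 394 271 329 [(300, np.float64(327.5)), (304, np.float64(326.0)), (308, np.float64(324.5)), (312, np.float64(322.0)), (316, np.float64(319.5)), (320, np.float64(317.5)), (324, np.float64(315.0)), (328, np.float64(312.5)), (332, np.float64(310.0)), (336, np.float64(307.5)), (340, np.float64(305.0)), (344, np.float64(303.0)), (348, np.float64(300.0)), (352, np.float64(298.0)), (356, np.float64(295.0)), (360, np.float64(293.5)), (392, np.float64(271.0))]
```

The rod lies still on the desk clear of the barrel, the cell is flat in the tray and the arm is clear of everything.

```bash
python3 -c "
from bench import r
print(r.hand_in())"
```

```text
the job is handed in; nothing more can be done
None
```

The job is handed in, with no verdict returned: by my last camera and force readings the orange cell lies flat in the catch tray, the rod lies still on the desk with its nose about 27 mm clear of the mouth, and the arm touches nothing (about 21 of the 51 s used).

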